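Stack the empty tote on the loaded one, turned to interlock

TASK

Two identical small grey totes stand on the bench facing much the same way; one holds a cork bur tube, the other is empty. These totes nest when they face the same way and lock on top of each other when one is turned half round: turn the empty tote end for end relative to the other and set it down gently (no drop) on top of the one with the bur tube, so that its feet stand level on the inner ledges, within the rim, instead of nesting. Leave the bur tube inside the lower tote and leave the stack standing on the bench.

Things in the scene. Friction and masses are not known exactly. Their poses are not given: they have to be found in the camera images.
- empty_tote: Empty grey open tote, 133 (x) x 64 (y) x 52 high, 100-180 g; origin: centre of underside, z up. Upright 2.5 mm body walls z 24-52: grip across the 64. Narrower foot basin z 0-24: one middle foot at +x end, two corner feet at -x end, out to |x| 57, |y| 22.5. Ledges inside, tops at z 45: two in the +x corners, one mid -x. White card holder outside the -x end. Starts facing as base_tote +-40 deg.
- base_tote: Loose tote of the same shape and axes (white card holder at its -x end; opening 128 x 59 mm), 250 g, with the bur tube in it: the lower one of the stack. A tote set on it the same way round nests, origin about 28 mm above this origin; turned 180 deg about z and centred, its feet stand on the three ledges, origin 45 mm above this one, with 7 mm of play every way inside the rim.
- bur_tube: Cork tube with burs, about 25 mm thick and 60 mm long, lying lengthwise on the floor of base_tote (3 mm above that tote's underside). Origin under its middle. It stays there.
- lamp_foot (a point): An obstacle: the foot of the fixed black desk lamp on the bench (point: centre of its foot, bench height). Round foot about 130 mm across and 90 mm high, a thin stem, and a shade leaning back at 0.3 to 0.45 m height. Pass in front of it (on the robot's side); both totes stand to its left.
There are look-alikes about, which are no part of the job. What is shaped like the empty_tote but green is not meant.

How it is judged:
At the end, for the whole second after the job is handed in: The empty tote stands on the loaded one, level within 4 deg, centres within 15 mm, long axes within 12 deg, origin 41 to 49 mm above the lower one's (on the ledges: not nested, not on the rim); the lower tote stands on the bench, bur tube still in it; all at rest (horizontal distance between empty_tote and base_tote below 0.015 m and z of empty_tote in the frame of base_tote between 0.041 and 0.049 m and angle between the x axis of empty_tote and the x axis of base_tote, either way round below 0.21 rad and angle between each of empty_tote, base_tote's own z axis and vertical below 0.07 rad and height (world z) of base_tote below 0.01 m and horizontal distance between bur_tube and base_tote below 0.04 m and z of bur_tube in the frame of base_tote below 0.03 m and linear speed of empty_tote below 0.02 m/s); the robot touches nothing.
It fails at once if the empty tote is dropped (falls free of the fingers at more than 0.7 m/s, about 25 mm of fall) (contact force between the fingers and empty_tote below 0.05 N and linear speed of empty_tote above 0.7 m/s).
It also fails if it takes over 42 s, if anything falls off the work surface, if the arm or the gripper's body presses on something with over 40 N, if the wrist force passes 120 N, or if a joint passes its speed limit or range.

ROBOT

A 6-joint arm with a two-finger parallel gripper is mounted at the origin on a cart in front of the work surface, level with it; the furniture and walls round the work are solid. World frame = base frame: x ahead of the robot, y to its left, z up, the work surface at z = 0. Lengths are in m, angles in rad, forces in N, time in s.
With the tool pointing down it reaches from about 0.375 to 0.975 m from the base axis. Payload 3.8 kg.
Tool frame: the origin (TCP) lies on the mounting face of the last link; the fingertips stand 173 mm ahead of it and the grasp point (between the pads) lies 155 mm ahead of it; z points along the fingers, y is the line along which they close (so a half turn about z gives the same grasp; the last joint's range is limited). The gripper opens to 85 mm and grips with 20 to 120 N. Pads are 22 mm wide; open, the fingers measure 114 mm over their backs; the gripper's body (76 mm by 85 mm) begins 54 mm behind the grasp point. The pads swing forward as they close: fully open they stand 13 mm farther back than shut.
Start: joints at [1.258, 0.264, 1.604, -0, 1.274, -0.037], TCP at [0.184, 0.649, 0.405] pointing down, gripper open.
Joint ranges: [-2.63, 2.63], [-0.94, 2.18], [0.31, 2.57], [-1.31, 4.45], [0, 2.66], [-2.55, 2.55]. Speed limits (rad/s): [2.57, 2.57, 3.14, 3.14, 3.14, 3.14].

INTERFACE

Orientations are given as a rotation vector (axis times angle).
In Python, from workcell import bot gives the robot as it stands.
- The arm moves only by the tool drive_tool, never from a script. Its argument "increments" is a list of rows, each an object with "delta_pos": the shift along the tool's x, y, z in mm, a list of three; "turn": the turn about the tool's z in rad; "jaw": the opening, from -1 (shut) to 1 (fully open). A call has 1 to 8 rows; each row shifts and turns the commanded pose from where the row before left it, along the tool's axes as they then stand; what a row does not reach is not made up. A row lasts 1/12 s, in which the tool goes at most 41.7 mm and 7.16 degrees, less where a joint would pass 70% of its speed; a pose out of reach is approached as far as the arm can. A call is refused whole if a number of a shift passes 41.7 or a number of a turn 0.125, either way. A call with a gripper value outside its range is refused whole. The fingers move at their own pace and stop on an object; "grip_force" is the grip in N (left out, the last holds). Time passes only in rows, so rows that do not move let the fingers close. It gives the time, the measured TCP pose, the force, the opening and the grip force at its end, in the units of the state.
- bot.read_state(): the state, without advancing time (a new reading comes with each control period).
- bot.read_camera(name): name is "scene" or "top"; returns a dict with "pixels" (420x560x3 uint8, red, green, blue), "fovy" (degrees; the focal length in pixels is half the picture's height over the tangent of half this angle, whatever the lens; pixels are square), "cx", "cy" (the principal point, pixels), "k1" (the pictures are not rectified: a ray, as slopes to the right and down, at radius r is drawn at 1 + k1 r^2 times it, then the intrinsics apply), "camera_from_world" (4x4, takes a point from world to camera coordinates). Camera axes: x right, y down, z forward; pixel columns grow to the right and rows downward; lengths in m; the calibration is good to about 2 mm. A picture is of the moment at which its call begins. There is no depth.
- bot.finish_job(): hands the job in; it is judged then, once.
The state is a dict: "time": time; "q": joint angles; "joint_vel": joint speeds; "joint_torque": joint torques, N m; "tool_pos": TCP position; "tcp_rot": TCP orientation; "wrist_force": force on the tool from outside, world axes, zero at the start; "torque": the same for the moment, N m; "width": opening from 0.0 (shut) to 1.0 (fully open); "grip_force": force on a finger pad.
Only numpy, scipy, OpenCV 4.12 (cv2) and the standard library are available. Lean on these libraries where they do the work, as an engineer would, in place of code of your own. Each camera call takes 0.05 s, during which the arm holds its last target. There are 200 camera calls.

## Working session

There is one attempt and no reset: what is moved stays moved. The work goes in short steps, Python scripts to look and compute and a tool call to move; the robot and the scene stay as the last step left them, time stands still between calls to the robot, and variables do not carry over. Pictures are saved under pics/ and viewed, at most 10 in all, crops included, and the job is handed in when it is done.

Besides the shell and the picture viewer there is one more tool, called after "Emit:" in YAML: its name, and indented under it one key for each argument. drive_tool: Moves the arm, as the interface text tells. Its arguments: {"type":"object","properties":{"increments":{"type":"array"},"grip_force":{"type":"number"}},"required":["increments"]}

```bash
mkdir -p pics; cat > h.py <<'E'
import numpy as np, cv2
from workcell import bot
def cam(n):
    c=bot.read_camera(n); h=c["pixels"].shape[0]
    f=h/2/np.tan(np.radians(c["fovy"])/2)
    c["K"]=np.array([[f,0,c["cx"]],[0,f,c["cy"]],[0,0,1]]); c["D"]=np.array([c["k1"],0,0,0,0.]); c["T"]=np.array(c["camera_from_world"]); return c
def ray(c,uv,z):
    p=cv2.undistortPoints(np.array(uv,float).reshape(-1,1,2),c["K"],c["D"]).reshape(-1,2)
    R,t=c["T"][:3,:3],c["T"][:3,3]; o=-R.T@t
    d=np.c_[p,np.ones(len(p))]@R
    return o+d*((z-o[2])/d[:,2])[:,None]
def proj(c,P):
    P=np.atleast_2d(np.array(P,float)); return cv2.projectPoints(P,cv2.Rodrigues(c["T"][:3,:3])[0],c["T"][:3,3],c["K"],c["D"])[0].reshape(-1,2)
def save(c,n): cv2.imwrite("pics/"+n+".png",c["pixels"][:,:,::-1])
E
python3 - <<'E'
from h import *
for n in("scene","top"):
    c=cam(n); save(c,n+"0"); print(n,c["fovy"],c["k1"],-c["T"][:3,:3].T@c["T"][:3,3])
s=bot.read_state(); print(s)
E
```

```text
scene 49.586338710690534 -0.10589626694412498 [0.05404051 1.29486954 0.93606643]
top 46.58580261887375 -0.008071449585447157 [0.31578799 0.33211387 1.25989325]
{'time': 0.1, 'q': array([ 1.25810525e+00,  2.64689369e-01,  1.60521030e+00, -4.53005630e-05,
        1.27369529e+00, -3.69354953e-02]), 'joint_vel': array([ 2.15470616e-05, -2.90394261e-03, -1.04958603e-03, -6.16507549e-05,
       -5.22986883e-05, -1.04113893e-03]), 'joint_torque': array([-2.54942597e-05, -5.16705894e+01, -3.68590450e+01, -1.29437090e-04,
        6.27622809e-03,  3.77971190e-06]), 'tool_pos': array([0.18372572, 0.64920664, 0.40349304]), 'tcp_rot': array([-4.31721846e-01, -3.11147728e+00,  3.10880325e-03]), 'wrist_force': array([ 1.04928819, -0.05963301, -0.22928643]), 'torque': array([ 0.01021184, -0.00758139,  0.01200583]), 'grip_force': 0.0, 'width': 0.9990598339256921}
```

View pics/scene0.png

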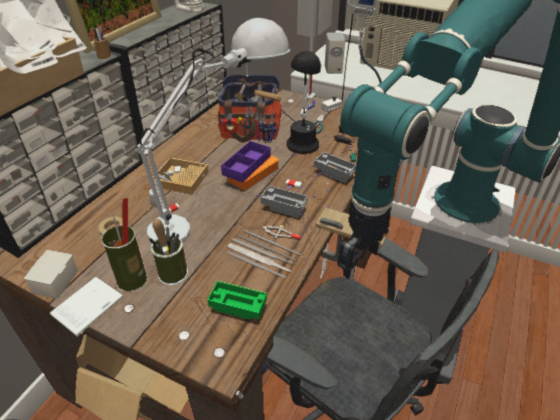

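View pics/top0.png

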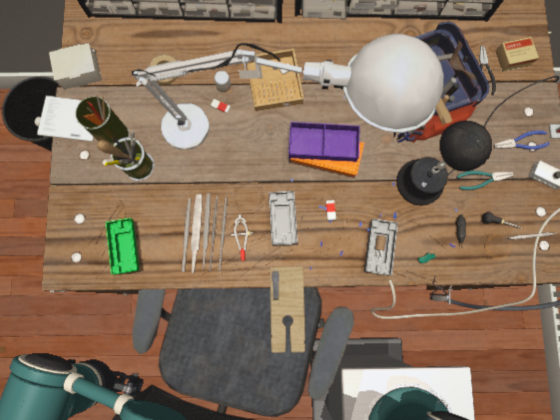

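The grey candidates are at top (284,218) and (380,247). The green tote at (122,246) is the look-alike. The lamp foot is at (422,180). I'll confirm in one crop which grey tote holds the bur tube.

```bash
python3 - <<'E'
from h import *
c=cam("top"); p=c["pixels"][:,:,::-1]
a=cv2.resize(p[180:285,255:410],None,fx=5,fy=5,interpolation=cv2.INTER_CUBIC)
cv2.imwrite("pics/crop1.png",a)
print(ray(c,[[284,218],[380,247],[422,180],[122,246]],.05))
E
```

```text
[[ 0.522019    0.29878319  0.05      ]
 [ 0.4457567   0.06085834  0.05      ]
 [ 0.61628137 -0.05644904  0.05      ]
 [ 0.45647697  0.70252871  0.05      ]]
```

View pics/crop1.png

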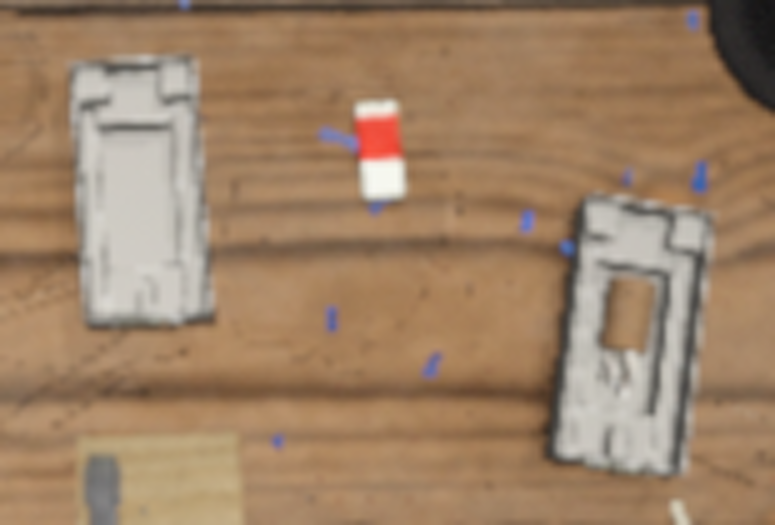

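Left one, crop (142,190), is plain inside, so it is the empty tote. The right one, crop (632,335), holds the brown cork tube, so it is the base. Both have their paired corner ledges (+x) at the top of the picture.

```bash
cat >> h.py <<'E'
def tote(c,roi,z=.052):
    x0,y0,x1,y1=roi; p=c["pixels"][y0:y1,x0:x1]
    big=cv2.resize(p,None,fx=4,fy=4,interpolation=cv2.INTER_CUBIC)
    hsv=cv2.cvtColor(big,cv2.COLOR_RGB2HSV)
    m=((hsv[...,1]<40)&(hsv[...,2]>110)).astype(np.uint8)
    m=cv2.morphologyEx(m,cv2.MORPH_CLOSE,np.ones((13,13)))
    k=max(cv2.findContours(m,cv2.RETR_EXTERNAL,cv2.CHAIN_APPROX_NONE)[0],key=cv2.contourArea).reshape(-1,2)
    w=ray(c,(k+.5)/4-.5+[x0,y0],z)[:,:2]
    (cx,cy),(a,b),t=cv2.minAreaRect((w*1000).astype(np.float32))
    box=cv2.boxPoints(((cx,cy),(a,b),t)); e=max((box[1]-box[0],box[2]-box[1]),key=np.linalg.norm)
    yaw=np.arctan(e[1]/e[0]); return cx,cy,yaw,a,b
E
python3 - <<'E'
from h import *
c=cam("top")
cr=lambda q:np.array(q)/5+[255,180]-.4
for q in ([(72,62),(197,58),(213,320),(88,325)],[(585,198),(712,210),(685,473),(550,460)]):
    w=ray(c,cr(q),.052)[:,:2]*1000
    f,b=(w[0]+w[1])/2,(w[2]+w[3])/2; d=f-b
    print(w.mean(0),np.arctan2(d[1],d[0]),np.linalg.norm(d),np.linalg.norm(w[0]-w[1]))
print(tote(c,(258,185,305,250)));print(tote(c,(355,212,405,280)))
R=cv2.Rodrigues(bot.read_state()["tcp_rot"])[0];print(R.round(3))
E
```

```text
[522.78894798 301.11122146] 0.04324509917895171 133.97814413326896 63.513485227557545
[447.0526115   58.14910455] -0.1720363144351423 132.64543127856186 64.0187628254597
(523.1466674804688, 302.337158203125, np.float32(0.04592394), 136.65965270996094, 64.8602523803711)
(454.02874755859375, 56.32631301879883, np.float32(-0.17292154), 65.77825927734375, 150.78488159179688)
[[-0.962  0.272 -0.   ]
 [ 0.272  0.962 -0.001]
 [ 0.    -0.001 -1.   ]]
```

Emit:
drive_tool:
  increments:
    - {"delta_pos": [0, 0, 0], "turn": -0.107, "jaw": 1}
    - {"delta_pos": [0, 0, 0], "turn": -0.107, "jaw": 1}
    - {"delta_pos": [0, 0, 0], "turn": -0.107, "jaw": 1}
    - {"delta_pos": [-25, -28, 0], "turn": 0, "jaw": 1}
    - {"delta_pos": [-25, -28, 0], "turn": 0, "jaw": 1}
    - {"delta_pos": [-25, -28, 0], "turn": 0, "jaw": 1}
    - {"delta_pos": [-25, -28, 0], "turn": 0, "jaw": 1}
    - {"delta_pos": [-25, -28, 0], "turn": 0, "jaw": 1}
  grip_force: 40

```text
time: 0.87
tool_pos: [0.3157, 0.5139, 0.4044]
tcp_rot: [0.072, -3.141, 0.0]
wrist_force: [0.0, -0.5, -0.6]
width: 0.997
grip_force: 0.0
```

Emit:
drive_tool:
  increments:
    - {"delta_pos": [-25, -28, 0], "turn": 0, "jaw": 1}
    - {"delta_pos": [-25, -28, 0], "turn": 0, "jaw": 1}
    - {"delta_pos": [-25, -28, 0], "turn": 0, "jaw": 1}
    - {"delta_pos": [-25, -28, 0], "turn": 0, "jaw": 1}
    - {"delta_pos": [-25, -28, 0], "turn": 0, "jaw": 1}
    - {"delta_pos": [-25, -28, 0], "turn": 0, "jaw": 1}
    - {"delta_pos": [-25, -28, 0], "turn": 0, "jaw": 1}
    - {"delta_pos": [0, 0, 0], "turn": 0, "jaw": 1}

```text
time: 1.53
tool_pos: [0.5024, 0.323, 0.4046]
tcp_rot: [-0.063, 3.139, -0.004]
wrist_force: [-0.5, 1.2, -0.5]
width: 1.001
grip_force: 0.0
```

```bash
cat >> h.py <<'E'
def to(x,y,z,a):
    "tool-frame shift (mm) and tool-z turn to reach TCP x,y,z mm with tool-y at world angle a"
    s=bot.read_state(); R=cv2.Rodrigues(s["tcp_rot"])[0]; p=np.array(s["tool_pos"])*1000
    ya=np.arctan2(R[1,1],R[0,1]); d=(R.T@(np.array([x,y,z])-p))
    X=np.array([-np.sin(a),np.cos(a),0]);Y=np.array([np.cos(a),np.sin(a),0]); D=np.array([x,y,z])-p
    print("t",s["time"],"p",p.round(1),"ya",ya.round(3),"q",s["q"].round(2),"\nshift now",d.round(1),"after turn",[round(X@D,1),round(Y@D,1)],"turn",round(ya-a,3),"F",s["wrist_force"].round(1),"w",s["width"],"grip",s["grip_force"])
E
python3 - <<'E'
from h import *
to(523,301,188,1.616)
c=cam("scene"); save(c,"s1"); 
def pt(x,y,yaw,L): 
    R=np.array([[np.cos(yaw),-np.sin(yaw)],[np.sin(yaw),np.cos(yaw)]]); return [list(R@np.array(l)+[x,y])+[52] for l in L]
L=[(66.5,32),(66.5,-32),(-66.5,-32),(-66.5,32)]
im=cv2.resize(c["pixels"][130:240,230:380,::-1],None,fx=5,fy=5,interpolation=cv2.INTER_CUBIC)
for a in ((523,301,.044),(447,58,-.172)):
    u=(proj(c,np.array(pt(*a,L))/1000)-[230,130]+.4)*5
    cv2.polylines(im,[u.astype(np.int32)],True,(0,0,255),1)
cv2.imwrite("pics/s1c.png",im)
E
```

```text
t 1.5333 p [502.4 323.  404.6] ya 1.611 q [ 0.53  0.12  1.78 -0.    1.25 -1.08] 
shift now [-19.2 -22.2 216.7] after turn [np.float64(-19.6), np.float64(-22.9)] turn -0.005 F [-0.5  1.2 -0.5] w 1.0009524040897544 grip 0.0
```

View pics/s1c.png

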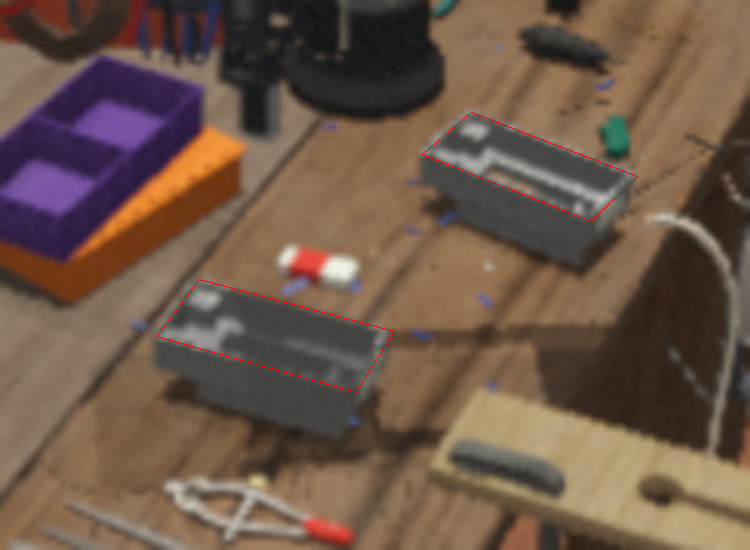

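The outlined rims fit both totes in the scene view: empty at (275,335), base at (530,165). Now I'll move over the empty tote and go down.

Emit:
drive_tool:
  increments:
    - {"delta_pos": [-20, -23, 0], "turn": -0.005, "jaw": 1}
    - {"delta_pos": [0, 0, 35], "turn": 0, "jaw": 1}
    - {"delta_pos": [0, 0, 35], "turn": 0, "jaw": 1}
    - {"delta_pos": [0, 0, 30], "turn": 0, "jaw": 1}
    - {"delta_pos": [0, 0, 20], "turn": 0, "jaw": 1}
    - {"delta_pos": [0, 0, 0], "turn": 0, "jaw": 1}

```text
time: 2.08
tool_pos: [0.5165, 0.3048, 0.2786]
tcp_rot: [0.08, -3.13, 0.007]
wrist_force: [-2.1, -0.1, -0.5]
width: 0.999
grip_force: 0.0
```

```bash
python3 - <<'E'
from h import *
to(523,301,188,1.616)
E
```

```text
t 2.0833 p [516.5 304.8 278.6] ya 1.622 q [ 0.49  0.23  1.89  0.    1.03 -1.13] 
shift now [-7.2 -3.8 90.5] after turn [np.float64(-6.3), np.float64(-4.1)] turn 0.006 F [-2.1 -0.1 -0.5] w 0.9985463842732977 grip 0.0
```

Emit:
drive_tool:
  increments:
    - {"delta_pos": [-6, -4, 10], "turn": 0.005, "jaw": 1}
    - {"delta_pos": [0, 0, 20], "turn": 0, "jaw": 1}
    - {"delta_pos": [0, 0, 0], "turn": 0, "jaw": 1}
    - {"delta_pos": [0, 0, 0], "turn": 0, "jaw": 1}

```text
time: 2.42
tool_pos: [0.5261, 0.3019, 0.2552]
tcp_rot: [0.071, -3.141, -0.0]
wrist_force: [-0.1, 0.1, -0.1]
width: 1.004
grip_force: 0.0
```

```bash
python3 - <<'E'
from h import *
to(523,301,188,1.616)
E
```

```text
t 2.4167 p [526.1 301.9 255.2] ya 1.616 q [ 0.48  0.27  1.89  0.    0.98 -1.14] 
shift now [ 3.1 -0.8 67.2] after turn [np.float64(3.1), np.float64(-0.8)] turn 0.0 F [-0.1  0.1 -0.1] w 1.0039632198765809 grip 0.0
```

Emit:
drive_tool:
  increments:
    - {"delta_pos": [3, 0, 22], "turn": 0, "jaw": 1}
    - {"delta_pos": [0, 0, 22], "turn": 0, "jaw": 1}
    - {"delta_pos": [0, 0, 15], "turn": 0, "jaw": 1}
    - {"delta_pos": [0, 0, 8], "turn": 0, "jaw": 1}
    - {"delta_pos": [0, 0, 0], "turn": 0, "jaw": 1}
    - {"delta_pos": [0, 0, 0], "turn": 0, "jaw": 1}

```text
time: 2.92
tool_pos: [0.5235, 0.3019, 0.1889]
tcp_rot: [-0.071, 3.139, 0.001]
wrist_force: [-0.2, 0.4, 0.6]
width: 1.002
grip_force: 0.0
```

```bash
python3 - <<'E'
from h import *
to(523,301,188,1.616)
E
```

```text
t 2.9167 p [523.5 301.9 188.9] ya 1.616 q [ 0.48  0.35  1.93  0.    0.86 -1.13] 
shift now [ 0.6 -0.9  0.9] after turn [np.float64(0.6), np.float64(-0.9)] turn 0.0 F [-0.2  0.4  0.6] w 1.0021573353777835 grip 0.0
```

Emit:
drive_tool:
  increments:
    - {"delta_pos": [0, 0, 0], "turn": 0, "jaw": 0.3}
    - {"delta_pos": [0, 0, 0], "turn": 0, "jaw": 0.3}
    - {"delta_pos": [0, 0, 0], "turn": 0, "jaw": -0.2}
    - {"delta_pos": [0, 0, 0], "turn": 0, "jaw": -1}
    - {"delta_pos": [0, 0, 0], "turn": 0, "jaw": -1}
    - {"delta_pos": [0, 0, 0], "turn": 0, "jaw": -1}
  grip_force: 40

```text
time: 3.42
tool_pos: [0.5239, 0.302, 0.1897]
tcp_rot: [-0.071, 3.138, 0.002]
wrist_force: [-0.1, -1.5, 6.8]
width: 0.742
grip_force: 45.8
```

Emit:
drive_tool:
  increments:
    - {"delta_pos": [0, 0, 0], "turn": 0, "jaw": -1}
    - {"delta_pos": [0, 0, 0], "turn": 0, "jaw": -1}
    - {"delta_pos": [0, 0, -8], "turn": 0, "jaw": -1}
    - {"delta_pos": [0, 0, -15], "turn": 0, "jaw": -1}
    - {"delta_pos": [0, 0, -20], "turn": 0, "jaw": -1}
    - {"delta_pos": [0, 0, -20], "turn": 0, "jaw": -1}
    - {"delta_pos": [0, 0, 0], "turn": 0, "jaw": -1}

```text
time: 4.0
tool_pos: [0.5245, 0.3024, 0.2553]
tcp_rot: [-0.071, 3.134, 0.005]
wrist_force: [1.7, 0.6, -0.3]
width: 0.741
grip_force: 45.2
```

```bash
python3 - <<'E'
from h import *
to(447,58,280,-1.743)
c=cam("scene")
cv2.imwrite("pics/s2c.png",cv2.resize(c["pixels"][130:240,230:380,::-1],None,fx=5,fy=5,interpolation=cv2.INTER_CUBIC))
E
```

```text
t 4.0 p [524.5 302.4 255.3] ya 1.616 q [ 0.48  0.26  1.9   0.    0.97 -1.13] 
shift now [  88.3 -240.5  -26.1] after turn [np.float64(-34.5), np.float64(254.0)] turn 3.359 F [ 1.7  0.6 -0.3] w 0.7410594701120535 grip 45.16285836696625
```

View pics/s2c.png

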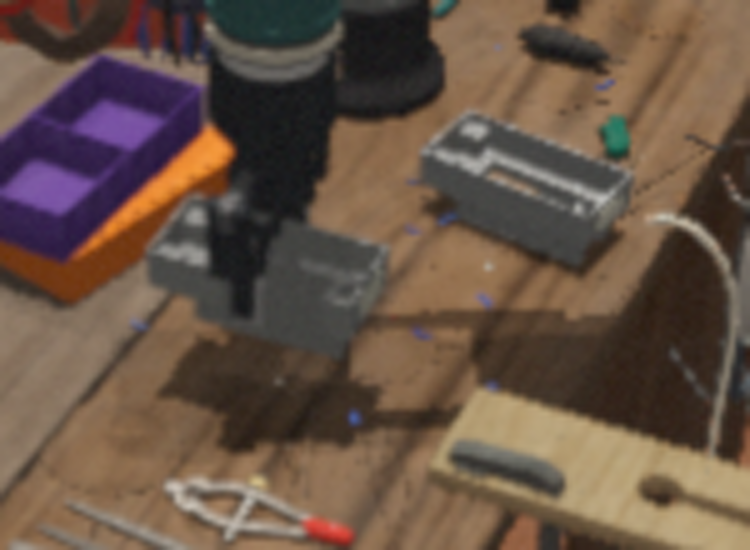

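The tote is held level, crop (265,280), and clear of the bench. The base is undisturbed at (530,180). Next I'll raise it, carry it across and turn it.

Emit:
drive_tool:
  increments:
    - {"delta_pos": [0, -15, -20], "turn": 0, "jaw": -1}
    - {"delta_pos": [0, -30, -20], "turn": 0, "jaw": -1}
    - {"delta_pos": [15, -35, 0], "turn": 0, "jaw": -1}
    - {"delta_pos": [15, -35, 0], "turn": 0, "jaw": -1}
    - {"delta_pos": [15, -35, 0], "turn": 0, "jaw": -1}
    - {"delta_pos": [15, -35, 0], "turn": 0, "jaw": -1}
    - {"delta_pos": [15, -35, 0], "turn": 0, "jaw": -1}
    - {"delta_pos": [13, -20, 0], "turn": 0, "jaw": -1}

```text
time: 4.72
tool_pos: [0.4437, 0.0553, 0.2888]
tcp_rot: [0.07, -3.138, 0.002]
wrist_force: [-0.4, -0.4, -1.2]
width: 0.745
grip_force: 45.2
```

Emit:
drive_tool:
  increments:
    - {"delta_pos": [0, 0, 0], "turn": 0.06, "jaw": -1}
    - {"delta_pos": [0, 0, 0], "turn": 0.12, "jaw": -1}
    - {"delta_pos": [0, 0, 0], "turn": 0.12, "jaw": -1}
    - {"delta_pos": [0, 0, 0], "turn": 0.12, "jaw": -1}
    - {"delta_pos": [0, 0, 0], "turn": 0.12, "jaw": -1}
    - {"delta_pos": [0, 0, 0], "turn": 0.12, "jaw": -1}
    - {"delta_pos": [0, 0, 0], "turn": 0.12, "jaw": -1}
    - {"delta_pos": [0, 0, 0], "turn": 0.12, "jaw": -1}

```text
time: 5.38
tool_pos: [0.445, 0.0577, 0.289]
tcp_rot: [-1.31, -2.853, 0.002]
wrist_force: [0.3, -0.7, -1.7]
width: 0.742
grip_force: 45.2
```

Emit:
drive_tool:
  increments:
    - {"delta_pos": [0, 0, 0], "turn": 0.12, "jaw": -1}
    - {"delta_pos": [0, 0, 0], "turn": 0.12, "jaw": -1}
    - {"delta_pos": [0, 0, 0], "turn": 0.12, "jaw": -1}
    - {"delta_pos": [0, 0, 0], "turn": 0.12, "jaw": -1}
    - {"delta_pos": [0, 0, 0], "turn": 0.12, "jaw": -1}
    - {"delta_pos": [0, 0, 0], "turn": 0.12, "jaw": -1}
    - {"delta_pos": [0, 0, 0], "turn": 0.12, "jaw": -1}
    - {"delta_pos": [0, 0, 0], "turn": 0.12, "jaw": -1}

```text
time: 6.05
tool_pos: [0.445, 0.0577, 0.289]
tcp_rot: [-2.48, -1.926, 0.004]
wrist_force: [0.3, -0.7, -0.5]
width: 0.742
grip_force: 45.2
```

Emit:
drive_tool:
  increments:
    - {"delta_pos": [0, 0, 0], "turn": 0.12, "jaw": -1}
    - {"delta_pos": [0, 0, 0], "turn": 0.12, "jaw": -1}
    - {"delta_pos": [0, 0, 0], "turn": 0.12, "jaw": -1}
    - {"delta_pos": [0, 0, 0], "turn": 0.12, "jaw": -1}
    - {"delta_pos": [0, 0, 0], "turn": 0.12, "jaw": -1}
    - {"delta_pos": [0, 0, 0], "turn": 0.12, "jaw": -1}
    - {"delta_pos": [0, 0, 0], "turn": 0.12, "jaw": -1}
    - {"delta_pos": [0, 0, 0], "turn": 0.12, "jaw": -1}

```text
time: 6.72
tool_pos: [0.445, 0.0577, 0.289]
tcp_rot: [-3.09, -0.564, 0.004]
wrist_force: [-0.6, 0.4, -1.9]
width: 0.749
grip_force: 45.2
```

Emit:
drive_tool:
  increments:
    - {"delta_pos": [0, 0, 0], "turn": 0.12, "jaw": -1}
    - {"delta_pos": [0, 0, 0], "turn": 0.12, "jaw": -1}
    - {"delta_pos": [0, 0, 0], "turn": 0.12, "jaw": -1}
    - {"delta_pos": [0, 0, 0], "turn": 0.06, "jaw": -1}
    - {"delta_pos": [0, 0, 0], "turn": 0, "jaw": -1}
    - {"delta_pos": [0, 0, 0], "turn": 0, "jaw": -1}

```text
time: 7.22
tool_pos: [0.4452, 0.0577, 0.2894]
tcp_rot: [3.14, -0.08, -0.003]
wrist_force: [-0.7, 0.3, -1.8]
width: 0.739
grip_force: 45.2
```

```bash
python3 - <<'E'
from h import *
to(447,58,290,-1.743)
c=cam("top");p=c["pixels"][:,:,::-1];save(c,"t3")
c2=cam("scene");p2=c2["pixels"][:,:,::-1]
a=cv2.resize(p[200:300,330:430],(400,400),interpolation=cv2.INTER_CUBIC);b=cv2.resize(p2[120:220,270:370],(400,400),interpolation=cv2.INTER_CUBIC)
cv2.imwrite("pics/c3.png",np.hstack([a,b]))
E
```

```text
t 7.2167 p [445.2  57.7 289.4] ya -1.622 q [ 0.07 -0.06  2.19  0.    1.02  1.7 ] 
shift now [ 1.8 -0.4 -0.6] after turn [np.float64(1.7), np.float64(-0.6)] turn 0.121 F [-0.7  0.3 -1.8] w 0.7386343560551664 grip 45.20397126674652
```

View pics/c3.png

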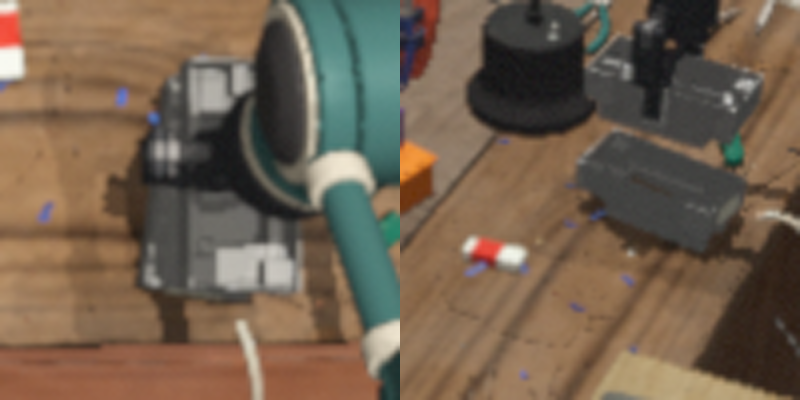

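The tote is turned end for end (paired ledges now at crop (255,268)) and hovers over the base. It still needs 0.12 rad of turn and about 2 mm of shift; after that I'll lower it.

Emit:
drive_tool:
  increments:
    - {"delta_pos": [2, 0, 0], "turn": 0.121, "jaw": -1}
    - {"delta_pos": [0, 0, 10], "turn": 0, "jaw": -1}
    - {"delta_pos": [0, 0, 15], "turn": 0, "jaw": -1}
    - {"delta_pos": [0, 0, 10], "turn": 0, "jaw": -1}
    - {"delta_pos": [0, 0, 5], "turn": 0, "jaw": -1}
    - {"delta_pos": [0, 0, 0], "turn": 0, "jaw": -1}
    - {"delta_pos": [0, 0, 0], "turn": 0, "jaw": -1}

```text
time: 7.9
tool_pos: [0.4476, 0.0576, 0.2501]
tcp_rot: [3.13, -0.272, -0.002]
wrist_force: [-0.8, -0.1, -1.3]
width: 0.746
grip_force: 45.2
```

```bash
python3 - <<'E'
from h import *
to(447,58,235,-1.743)
c2=cam("scene");p2=c2["pixels"][:,:,::-1]
b=cv2.resize(p2[135:205,290:370],(800,700),interpolation=cv2.INTER_CUBIC)[:600]
def rect(x,y,yaw,z):
    u=[(s*66.5*np.cos(yaw)-t*32*np.sin(yaw)+x,s*66.5*np.sin(yaw)+t*32*np.cos(yaw)+y,z) for s,t in((1,1),(1,-1),(-1,-1),(-1,1))]
    cv2.polylines(b,[((proj(c2,np.array(u)/1000)-[290,135]+.45)*10).astype(np.int32)],True,(0,0,255),1)
zt=bot.read_state()["tool_pos"][2]*1000-189.5
rect(447,58,-.172,52); rect(447,58,-.172,52+zt); cv2.imwrite("pics/c4.png",b)
E
```

```text
t 7.9 p [447.6  57.6 250.1] ya -1.744 q [ 0.07 -0.    2.22  0.    0.93  1.82] 
shift now [-0.6 -0.3 15.1] after turn [np.float64(-0.7), np.float64(-0.3)] turn -0.001 F [-0.8 -0.1 -1.3] w 0.7455653927152313 grip 45.218254923820496
```

View pics/c4.png

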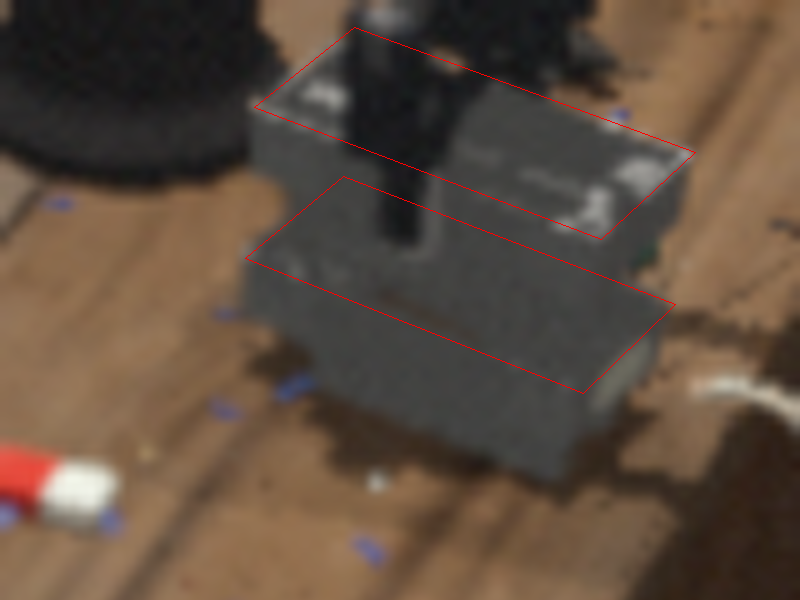

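Both outlined rims match: the upper tote at (475,130) and the base at (460,285). Lowering slowly.

Emit:
drive_tool:
  increments:
    - {"delta_pos": [0, 0, 4], "turn": 0, "jaw": -1}
    - {"delta_pos": [0, 0, 4], "turn": 0, "jaw": -1}
    - {"delta_pos": [0, 0, 3], "turn": 0, "jaw": -1}
    - {"delta_pos": [0, 0, 2], "turn": 0, "jaw": -1}
    - {"delta_pos": [0, 0, 0], "turn": 0, "jaw": -1}
    - {"delta_pos": [0, 0, 0], "turn": 0, "jaw": -1}

```text
time: 8.45
tool_pos: [0.4477, 0.0576, 0.2375]
tcp_rot: [3.13, -0.273, -0.001]
wrist_force: [-0.3, -0.1, -1.8]
width: 0.745
grip_force: 45.2
```

Emit:
drive_tool:
  increments:
    - {"delta_pos": [0, 0, 1], "turn": 0, "jaw": -1}
    - {"delta_pos": [0, 0, 1], "turn": 0, "jaw": -1}
    - {"delta_pos": [0, 0, 0], "turn": 0, "jaw": -1}
    - {"delta_pos": [0, 0, 0], "turn": 0, "jaw": -1}

```text
time: 8.78
tool_pos: [0.4478, 0.0576, 0.2357]
tcp_rot: [3.13, -0.273, 0.0]
wrist_force: [1.5, 0.1, -1.8]
width: 0.742
grip_force: 45.2
```

Emit:
drive_tool:
  increments:
    - {"delta_pos": [0, 0, 1], "turn": 0, "jaw": -1}
    - {"delta_pos": [0, 0, 0], "turn": 0, "jaw": -1}
    - {"delta_pos": [0, 0, 0], "turn": 0, "jaw": -1}

```text
time: 9.03
tool_pos: [0.448, 0.0577, 0.2348]
tcp_rot: [-3.13, 0.273, -0.001]
wrist_force: [0.5, -0.7, -0.7]
width: 0.74
grip_force: 45.4
```

Emit:
drive_tool:
  increments:
    - {"delta_pos": [0, 0, 1], "turn": 0, "jaw": -1}
    - {"delta_pos": [0, 0, 0], "turn": 0, "jaw": -1}
    - {"delta_pos": [0, 0, 0], "turn": 0, "jaw": -1}

```text
time: 9.28
tool_pos: [0.4481, 0.0577, 0.2347]
tcp_rot: [3.13, -0.273, 0.0]
wrist_force: [-2.1, 0.2, 5.2]
width: 0.742
grip_force: 46.2
```

Contact at the expected height: +45 mm, 5 N up. Releasing gently and raising.

Emit:
drive_tool:
  increments:
    - {"delta_pos": [0, 0, 0], "turn": 0, "jaw": 0.45}
    - {"delta_pos": [0, 0, 0], "turn": 0, "jaw": 0.6}
    - {"delta_pos": [0, 0, 0], "turn": 0, "jaw": 0.8}
    - {"delta_pos": [0, 0, 0], "turn": 0, "jaw": 1}
    - {"delta_pos": [0, 0, 0], "turn": 0, "jaw": 1}
    - {"delta_pos": [0, 0, 0], "turn": 0, "jaw": 1}
  grip_force: 20

```text
time: 9.78
tool_pos: [0.4478, 0.0576, 0.2335]
tcp_rot: [3.13, -0.273, -0.0]
wrist_force: [0.8, -0.8, 0.3]
width: 1.001
grip_force: 0.0
```

Emit:
drive_tool:
  increments:
    - {"delta_pos": [0, 0, -8], "turn": 0, "jaw": 1}
    - {"delta_pos": [0, 0, -20], "turn": 0, "jaw": 1}
    - {"delta_pos": [0, 0, -30], "turn": 0, "jaw": 1}
    - {"delta_pos": [0, 0, -30], "turn": 0, "jaw": 1}
    - {"delta_pos": [0, 0, -30], "turn": 0, "jaw": 1}
    - {"delta_pos": [0, 0, -20], "turn": 0, "jaw": 1}
    - {"delta_pos": [0, 0, 0], "turn": 0, "jaw": 1}
    - {"delta_pos": [0, 0, 0], "turn": 0, "jaw": 1}

```text
time: 10.45
tool_pos: [0.4483, 0.0577, 0.3737]
tcp_rot: [-3.129, 0.273, -0.006]
wrist_force: [-0.4, 0.0, -0.5]
width: 0.999
grip_force: 0.0
```

```bash
python3 - <<'E'
from h import *
to(447,58,235,-1.743)
c2=cam("scene");p2=c2["pixels"][:,:,::-1]
b=cv2.resize(p2[135:205,290:370],(800,700),interpolation=cv2.INTER_CUBIC)[:600]
def rect(x,y,yaw,z):
    u=[(s*66.5*np.cos(yaw)-t*32*np.sin(yaw)+x,s*66.5*np.sin(yaw)+t*32*np.cos(yaw)+y,z) for s,t in((1,1),(1,-1),(-1,-1),(-1,1))]
    cv2.polylines(b,[((proj(c2,np.array(u)/1000)-[290,135]+.45)*10).astype(np.int32)],True,(0,0,255),1)
rect(447,58,-.172,52); rect(447,58,-.172,97); cv2.imwrite("pics/c5.png",b)
E
```

```text
t 10.45 p [448.3  57.7 373.7] ya -1.745 q [ 0.07 -0.15  2.1   0.    1.19  1.82] 
shift now [-1.900e+00  1.000e-01  1.387e+02] after turn [np.float64(-1.4), np.float64(-0.1)] turn -0.002 F [-0.4  0.  -0.5] w 0.9985591264852426 grip 0.0
```

View pics/c5.png

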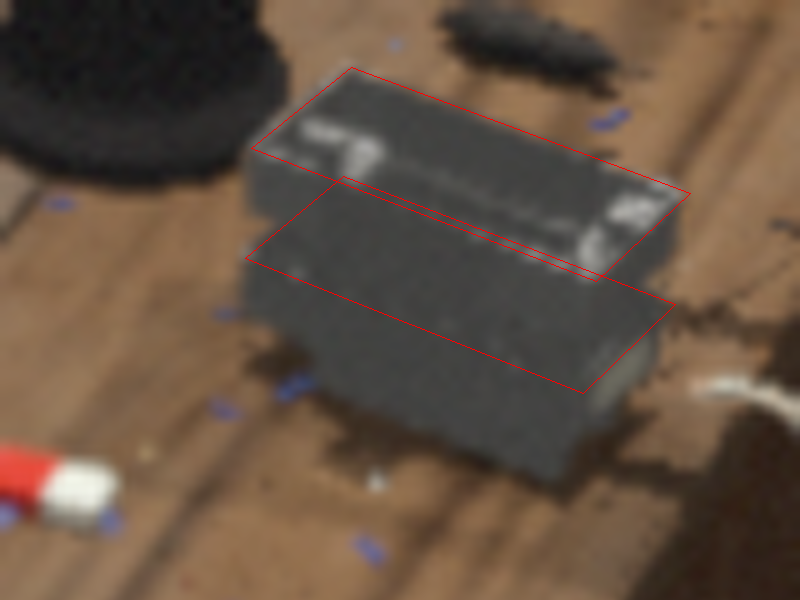

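The upper tote's rim, around (470,175), matches the outline at 97 mm. It is level and centred on the base, and the arm is clear.

```bash
python3 -c "
from workcell import bot
print(bot.finish_job())"
```

```text
the job is handed in; nothing more can be done
None
```

I handed the job in at about 10.5 s: the empty tote is turned end for end and stands level on the loaded tote's ledges, about 45 mm up, with the arm clear; the bur tube was not touched, but it was hidden from view at the end, and no verdict was returned.

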